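# Find and lock the high spot of a plate turntable's drive tyre

### The job

The rubber drive tyre under this dish turntable is out of round. Wind the platter round slowly by its crank knob, feel for the tyre's highest spot (not one of the lesser swellings) as it passes the fixed feeler, and stop with it at the feeler roller; then swing the brake arm in until its pad grips the platter's edge, firmly but without forcing it, and let go. Keep off the feeler and leave the other things on the bench where they are.

Things in the scene. Friction and masses are not known exactly. Their poses are not given: they have to be found in the camera images.
- turntable: Dish turntable bolted to a dark steel jig plate (x -115 to 185, y -150 to 110 mm of this frame, 12 mm thick), fixed to the bench. Origin: on the platter's upright axis, at bench height; +x points from the axis to the feeler, z up. The platter turns both ways without end stops in a stiff bearing: 0.15 N m of friction, 2.5 N at the knob, enough to stay where it is let go near the high spot's top.
- platter: Aluminium platter, 168 mm in diameter, top 66 mm over the bench, turning about its z axis; origin on the axis at bench height; the crank knob stands at its -x. Fast to its underside, hidden from above, is a rubber tyre 152 mm in diameter with a rounded high spot 4 mm proud, 50 degrees long. Where it sits relative to the knob differs each time; at the start it is 40 degrees or more from the feeler.
- knob_grip (a point): Black crank knob on the platter, an upright cylinder 18 mm in diameter, 70 to 108 mm over the bench, spinning freely on its pin, 60 mm from the platter's axis. This point: on its axis, 92 mm over the bench. Winding over the high spot one feels about 2.5 N of extra drag, then past the top a like push forward. Two lesser swellings (1.6 and 1.2 mm proud, 115 and 132 degrees from it) give 1 N or less.
- feeler_post: Fixed steel post, 30 mm wide, top 64 mm over the bench, 118 to 142 mm from the platter's axis on the turntable's +x side; origin and axes as the turntable's. A sprung rod through it carries a 10 mm roller that rides on the tyre at the turntable's +x, pressed by its spring with about 4 N on true tyre, 9 to 11 N on the lesser swellings and 20 N on top of the high spot.
- brake_handle (a point): Upright black handle of the brake arm, 14 mm in diameter, 66 to 106 mm over the bench; this point: on its axis, 92 mm over the bench. With the pad just touching the platter's edge it is at x -75, y -100 mm of the turntable's frame; at the start it stands open, 29 to 46 mm farther towards -y. It closes towards +y of that frame. About 4 N moves it; it stays where it is left.
- brake: Brake arm, an aluminium bar 58 to 66 mm over the bench, on a stiff upright pivot at x +70, y -100 mm of the turntable's frame; origin on the pivot at bench height; handle at its -x, 145 mm from the pivot. Its hard rubber pad (25 N per mm) is 70 mm from the pivot; 5 N on it holds the platter, 35 N spoils it; some 10 to 12 N of push at the handle sets it well.
- dish_a: Closed dish, 95 mm in diameter, 15 mm high, lying beside the jig plate; origin under its centre. To be left alone.
- dish_b: Another closed dish of that size, on the right of the bench. To be left alone.
- dish_c: Another closed dish of that size, on the right of the bench. To be left alone.
- dish_d: Another closed dish of that size, on the right of the bench. To be left alone.
- screwdriver: Screwdriver, 180 mm long, black 26 mm handle to its -x, lying beside the jig plate; origin under its middle. To be left alone.
- hex_key: L-shaped hex key of 6 mm stock, 85 x 31 mm, lying on the jig plate; origin under its long leg's middle. To be left alone.
- bottle: Amber bottle, 70 mm in diameter, 140 mm high; origin under its centre. To be left alone.

How it is judged (in metres and radians):
On the way, in this order (a step that is already met when the one before it is completed fails the run):
1. the tyre's high spot is stopped at the feeler, with the brake still off (contact force between feeler_post and platter above 16.5 N and angular speed of platter below 0.05 rad/s and contact force between brake and platter below 0.5 N), for 0.3 s.
2. the brake pad grips the platter's edge with the high spot at the feeler (contact force between feeler_post and platter above 16.5 N and contact force between brake and platter above 5 N), for 0.2 s.
At the end, for the whole second after the job is handed in: The platter stands still with the tyre's high spot at the feeler (roller pressed with more than 16.5 N of the 20 N at the very top, that is within about 11 degrees of it), the brake pad presses on the platter's edge with more than 5 N, and the robot has let go (all of step 2 and angular speed of platter below 0.05 rad/s); the robot touches nothing.
It fails at once if the platter is spun faster than 2.5 rad/s (angular speed of platter above 2.5 rad/s).
It fails at once if the brake is forced: its pad pressed with more than 35 N (contact force between brake and platter above 35 N).
It fails at once if the robot leans on the feeler or its post (contact force between any of the arm, the fingers and feeler_post above 3 N).
It fails at once if another thing on the bench is moved by more than 20 mm (distance of any of dish_a, dish_b, dish_c, dish_d, screwdriver, hex_key, bottle from where it was at the start of the episode above 0.02 m).
It also fails if it takes over 72 s, if anything falls off the work surface, if the arm or the gripper's body presses on something with over 40 N, if the wrist force passes 120 N, or if a joint passes its speed limit or range.

### The arm

A 6-joint arm with a two-finger parallel gripper is mounted at the origin on the work surface. World frame = base frame: x ahead of the robot, y to its left, z up, the work surface at z = 0. Lengths are in m, angles in degrees, forces in N, time in s.
With the tool pointing down it reaches from about 0.4 to 0.825 m from the base axis. Payload 7 kg.
Tool frame: the origin (TCP) lies at the very end of the fingers, on their centre line; the grasp point (between the pads) lies 19 mm behind it; z points along the fingers, y is the line along which they close (so a half turn about z gives the same grasp; the last joint's range is limited). The gripper opens to 88 mm and grips with 3 to 60 N. Pads are 19 mm wide; open, the fingers measure 130 mm over their backs; the gripper's body (78 mm by 193 mm) begins 47 mm behind the grasp point.
Start: joints at [90.762, 20.546, 0.682, 0, -70.136, -16.507], TCP at [0.183, 0.65, 0.227] pointing down, gripper open.
Joint ranges: [-176.03, 176.03], [-82.01, 121.73], [-58.28, 71.71], [-173.87, 95.51], [-174.79, -0.11], [-173.66, 173.66]. Speed limits (degrees/s): [136.94, 136.94, 172.46, 180, 180, 180].

### API

Orientations are given as [roll, pitch, yaw] about the fixed x, y, z axes, in that order (R = Rz(yaw) Ry(pitch) Rx(roll)).
In Python, from plant import get_state, imaging, r, finder gives the robot as it stands.
- The arm moves only by the shell command python3 -m handwheel 'ROWS' [FORCE]. ROWS is JSON, a list of rows, each a list of 5 numbers: the closure, from 0 (fully open) to 1 (shut), then the shift along the world's x, y, z in cm, then the turn about the world's z in degrees. A call has 1 to 8 rows; each row is the pose to reach, as a shift and turn from the pose commanded when the call began; what a row does not reach only later rows make up. A row lasts 1/8 s, in which the tool goes at most 62.5 mm and 10.7 degrees, less where a joint would pass 70% of its speed; a pose out of reach is approached as far as the arm can. A call with a gripper value outside its range is refused whole. The fingers move at their own pace and stop on an object; FORCE is the grip in N (left out, the last holds). Time passes only in rows, so rows that repeat a pose let the fingers close. It gives the time, the measured TCP pose, the force, the opening and the grip force at its end, in the units of the state.
- get_state(): the state, without advancing time (a new reading comes with each control period).
- imaging.capture(name): name is "scene" or "top" or "wrist"; returns (picture, depth): 400x640x3 uint8, red, green, blue; 400x640 float32, m along the optical axis (not along the pixel's ray), 0 where there is no reading.
- imaging.get_calibration(name): a dict with "fx", "fy", "cx", "cy" (pixels), "rvec" (rotation vector, rad) and "tvec" (3), from world to camera coordinates, as OpenCV has them; the wrist camera has in their place "hand_eye" (4x4, takes a point from camera to tool coordinates, whose origin is the TCP and whose axes are the flange's). Camera axes: x right, y down, z forward; pixel columns grow to the right and rows downward; lengths in m; the calibration is good to about 2 mm. A picture is of the moment at which its call begins: read the wrist's pose just before it. get_calibration takes no time and is no camera call.
- r.close_job(): hands the job in; it is judged then, once.
Trained networks look in the newest picture that a camera, given by its name, has taken for a name from the list of things; names that differ only in an ending like _2 or _b are one class to them, and where a whole thing is asked for, a point or a joint stands for the part that bears it (a point fixed in the world has none). Each returns a list of dicts, best first, with "p" (0 to 1); they miss things now and then, are a little off and sometimes report something else, mostly with a low value. They report only what shows in the picture. A call takes as long as a camera call.
- finder.cut_out(camera, query): "region" (400x640 bool, what is visible of it) and "pixel" ([column, row] in pixels, amid what is visible of it).
The state is a dict: "time_s": time; "joints": joint angles; "qd": joint speeds; "joint_torque": joint torques, N m; "tcp_pos": TCP position; "eef_rot": TCP orientation; "contact_force": force on the tool from outside, world axes, zero at the start; "moment": the same for the moment, N m; "gripper_width": finger opening in m; "gripper_force": force on a finger pad.
Only numpy, scipy, OpenCV 4.12 (cv2) and the standard library are available. Lean on these libraries where they do the work, as an engineer would, in place of code of your own. Each camera call takes 0.05 s, during which the arm holds its last target. There are 200 camera calls.

## Working session

There is one attempt and no reset: what is moved stays moved. The work goes in short steps, Python scripts to look and compute and a shell command to move; the robot and the scene stay as the last step left them, time stands still between calls to the robot, and variables do not carry over. Pictures are saved under pics/ and viewed, at most 10 in all, crops included, and the job is handed in when it is done.

```bash
ls; mkdir -p pics
cat > h.py <<'E'
import numpy as np, cv2, json
from plant import get_state, imaging, r, finder
def cam(n):
    c=imaging.get_calibration(n); K=np.array([[c['fx'],0,c['cx']],[0,c['fy'],c['cy']],[0,0,1]])
    return c,K
def pose(n,s=None):
    """camera->world R,t"""
    c,K=cam(n)
    if 'hand_eye' in c:
        from scipy.spatial.transform import Rotation as Ro
        s=s or get_state(); T=np.eye(4); T[:3,:3]=Ro.from_euler('xyz',s['eef_rot'],degrees=True).as_matrix(); T[:3,3]=s['tcp_pos']
        T=T@np.array(c['hand_eye']); return K,T[:3,:3],T[:3,3]
    R=cv2.Rodrigues(np.array(c['rvec'],float))[0].T
    return K,R,-R@np.array(c['tvec'],float).ravel()
def ray(n,px,s=None):
    K,R,t=pose(n,s); d=R@np.linalg.solve(K,[px[0],px[1],1]); return t,d
def at_z(n,px,z,s=None):
    t,d=ray(n,px,s); return t+d*(z-t[2])/d[2]
def cloud(n,depth,mask,s=None):
    K,R,t=pose(n,s); v,u=np.nonzero(mask&(depth>0)); Z=depth[v,u]
    P=np.linalg.inv(K)@np.stack([u,v,np.ones_like(u)]).astype(float)*Z; return (R@P).T+t
def tri(a,b):
    A=np.zeros((3,3));B=np.zeros(3)
    for t,d in (a,b):
        d=d/np.linalg.norm(d);M=np.eye(3)-np.outer(d,d);A+=M;B+=M@t
    return np.linalg.solve(A,B)
E
python3 - <<'E'
from h import *
print(get_state())
for n in('top','scene'):
    p,d=imaging.capture(n); cv2.imwrite(f'pics/{n}0.png',p[...,::-1])
    for q in('platter','knob_grip','feeler_post','brake_handle','brake','turntable'):
        for o in finder.cut_out(n,q)[:2]:
            P=cloud(n,d,o['region']); 
            if len(P): print(n,q,round(o['p'],2),np.round(o['pixel']),o['region'].sum(),np.round(np.median(P,0),3),np.round(np.percentile(P,2,0),3),np.round(np.percentile(P,98,0),3))
E
```

```text
pics
{'time_s': 0.0, 'joints': array([ 9.07617785e+01,  2.05931573e+01,  6.31564056e-01, -1.99372296e-02,
       -7.01370637e+01, -1.65085435e+01]), 'qd': array([ 0.03185578,  0.06275702,  0.01220854,  0.08858461, -0.03312613,
        0.05929052]), 'joint_torque': array([ 6.21360687e-04, -5.82716238e+01,  2.93050647e+01,  6.99710146e+00,
        7.03025493e-03, -1.55522353e-04]), 'tcp_pos': array([0.18306169, 0.64916586, 0.22558706]), 'eef_rot': array([ 1.79900084e+02, -1.00675665e-02, -1.57535464e+01]), 'contact_force': array([-0.2123827 ,  0.06282395, -0.41182602]), 'moment': array([0.01258606, 0.05061449, 0.02072007]), 'gripper_force': 0.0, 'gripper_width': 0.08733447545056211}
top platter 0.85 [297. 202.] 1823 [ 0.567 -0.004  0.066] [ 0.493 -0.08   0.06 ] [0.645 0.072 0.074]
top platter 0.32 [333. 207.] 239 [ 0.534 -0.114  0.068] [ 0.452 -0.13   0.011] [ 0.608 -0.101  0.108]
top feeler_post 0.73 [313. 170.] 179 [ 0.682 -0.048  0.049] [ 0.658 -0.072  0.013] [ 0.708 -0.024  0.068]
top brake_handle 0.69 [332. 207.] 208 [ 0.541 -0.114  0.068] [ 0.454 -0.131  0.061] [ 0.61  -0.102  0.
[... 538 characters left out ...]
254.] 373 [ 0.697 -0.043  0.048] [ 0.652 -0.067  0.018] [ 0.715 -0.021  0.067]
scene feeler_post 0.73 [331. 212.] 2276 [ 0.574 -0.003  0.067] [ 0.493 -0.078  0.05 ] [0.645 0.072 0.089]
scene brake_handle 0.71 [394. 246.] 847 [0.671 0.152 0.016] [0.624 0.11  0.001] [0.711 0.197 0.02 ]
scene brake_handle 0.65 [288. 201.] 305 [ 0.534 -0.111  0.069] [ 0.453 -0.128  0.06 ] [ 0.611 -0.099  0.105]
scene brake 0.78 [286. 202.] 358 [ 0.526 -0.111  0.068] [ 0.373 -0.128  0.001] [ 0.611 -0.093  0.106]
scene brake 0.35 [256. 217.] 257 [ 0.542 -0.204  0.023] [ 0.49  -0.237  0.008] [ 0.643 -0.182  0.029]
scene turntable 0.8 [320. 234.] 8120 [ 0.624 -0.039  0.015] [ 0.452 -0.178  0.006] [0.756 0.107 0.073]
```

View pics/top0.png

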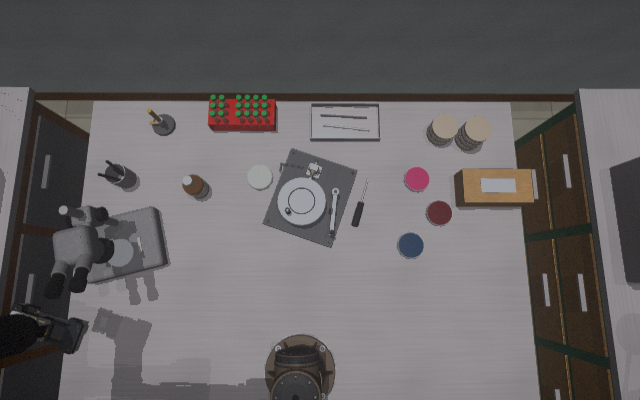

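View pics/scene0.png

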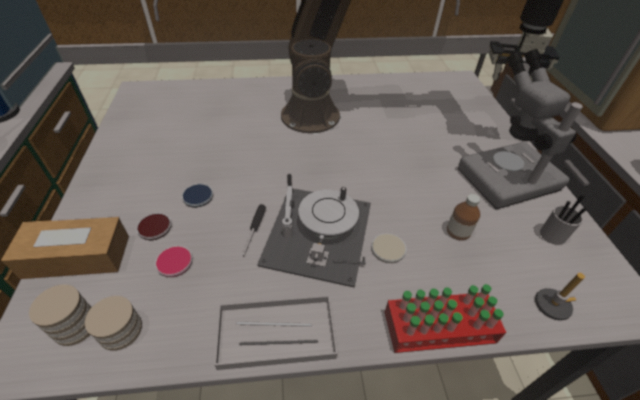

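```bash
python3 -m handwheel '[[0.3,4,-8,2,0],[0.3,8,-16,4,0],[0.3,12,-24,6,0],[0.3,16,-32,8,0],[0.3,20,-40,8,0],[0.3,24,-48,8,0],[0.3,28,-56,8,0],[0.3,30,-60,8,0]]'
python3 -m handwheel '[[0.3,0,0,0,0],[0.3,0,0,0,0],[0.3,0,0,0,0]]'
cat > look.py <<'E'
from h import *
import sys
s=get_state(); p,d=imaging.capture('wrist'); cv2.imwrite(sys.argv[1],p[...,::-1])
print(s['tcp_pos'],s['eef_rot'],s['time_s'],s['contact_force'],s['gripper_width'])
P=cloud('wrist',d,d>0,s)
pl=P[(abs(P[:,2]-.066)<.004)&(np.hypot(P[:,0]-.569,P[:,1]+.004)<.1)]
if len(pl)>50:
    c,rad=cv2.minEnclosingCircle(pl[:,:2].astype(np.float32)); print('platter',c,rad,np.median(pl[:,2]))
for q in('platter','knob_grip','feeler_post','brake_handle','brake'):
    for o in finder.cut_out('wrist',q)[:2]:
        C=cloud('wrist',d,o['region'],s)
        if len(C): 
            H=C[C[:,2]>C[:,2].max()-.012]
            print(q,round(o['p'],2),np.round(o['pixel']),o['region'].sum(),'med',np.round(np.median(C,0),3),'top-mid',np.round((H.min(0)+H.max(0))/2,4),np.round(np.ptp(H,axis=0),4))
E
python3 look.py pics/w1.png
```

```text
time_s: 1.7
tcp_pos: [0.4042, 0.2067, 0.3]
eef_rot: [-179.9, -0.0, -15.7]
contact_force: [0.9, 1.5, 0.6]
gripper_width: 0.0612
gripper_force: 0.0
time_s: 2.08
tcp_pos: [0.4034, 0.2094, 0.2992]
eef_rot: [-180.0, 0.0, -15.7]
contact_force: [-0.1, 0.8, -0.9]
gripper_width: 0.0615
gripper_force: 0.0
[0.40340231 0.20944603 0.2992497 ] [-1.79999294e+02  5.23532608e-03 -1.56655196e+01] 2.075 [-0.09455706  0.76784666 -0.91101003] 0.061487067547675904
platter (0.5638960599899292, -0.009718485176563263) 0.09318353235721588 0.0658182030001736
platter 0.92 [449.  30.] 8778 med [0.538 0.01  0.066] top-mid [0.529  0.0443 0.1055] [0.0171 0.017  0.0118]
knob_grip 0.7 [432.  43.] 407 med [0.528 0.047 0.106] top-mid [0.529  0.0443 0.1055] [0.0171 0.017  0.0118]
brake_handle 0.74 [547.  44.] 1733 med [ 0.492 -0.103  0.066] top-mid [ 0.4575 -0.1035  0.1017] [0.0137 0.0139 0.012 ]
brake_handle 0.38 [584.  20.] 1034 med [ 0.512 -0.189  0.022] top-mid [ 0.5127 -0.1938  0.0216] [0.0538 0.033  0.012 ]
brake 0.77 [547.  46.] 1815 med [ 0.493 -0.103  0.066] top-mid [ 0.4573 -0.1035  0.1017] [0.0133 0.0139 0.012 ]
brake 0.17 [452.  54.] 21245 med [0.517 0.002 0.015] top-mid [ 0.4942 -0.0283  0.1054] [0.0867 0.1622 0.012 ]
```

View pics/w1.png

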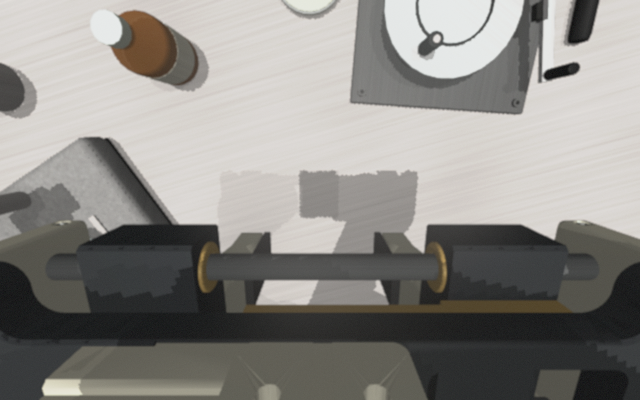

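```bash
python3 -m handwheel '[[0.35,0.5,-5,0,0],[0.35,1,-10,0,0],[0.35,1,-15,0,0],[0.35,1,-20,0,0],[0.35,1,-20,0,0],[0.35,1,-20,0,0],[0.35,1,-20,0,0]]'
python3 look.py pics/w2.png
```

```text
time_s: 3.25
tcp_pos: [0.4138, 0.0094, 0.2993]
eef_rot: [180.0, 0.0, -15.7]
contact_force: [-0.6, -0.4, 0.8]
gripper_width: 0.0569
gripper_force: 0.0
[0.4138496  0.00941719 0.29926544] [ 1.79997816e+02  6.79069823e-03 -1.56695977e+01] 3.25 [-0.59377456 -0.39128658  0.78964306] 0.056945778585414164
platter (0.5685126781463623, -0.011083482764661312) 0.09320972859859467 0.06595064347297597
platter 0.77 [297.  60.] 14364 med [ 0.57  -0.001  0.066] top-mid [0.5289 0.0431 0.1051] [0.0173 0.0172 0.0117]
knob_grip 0.58 [269. 100.] 265 med [0.528 0.042 0.108] top-mid [0.5289 0.0431 0.1051] [0.0173 0.0172 0.0117]
knob_grip 0.44 [578.  97.] 3557 med [ 0.422 -0.384  0.015] top-mid [ 0.421  -0.3868  0.0119] [0.0922 0.0955 0.0114]
brake_handle 0.56 [386.  65.] 2094 med [ 0.534 -0.11   0.066] top-mid [ 0.4575 -0.104   0.1024] [0.0133 0.0129 0.0106]
brake 0.71 [387.  65.] 1887 med [ 0.535 -0.11   0.066] top-mid [ 0.4579 -0.1037  0.1024] [0.0125 0.0124 0.0106]
```

View pics/w2.png

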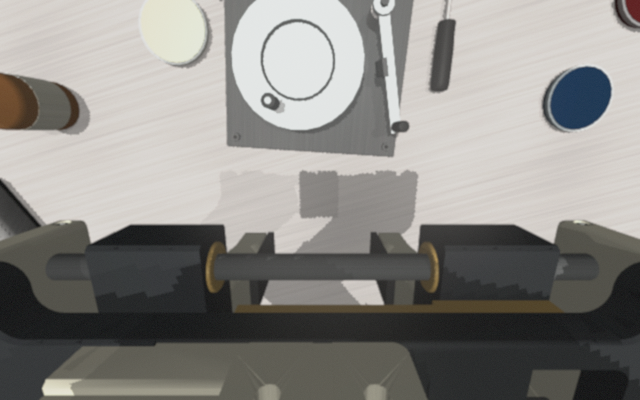

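Run:
```python
from h import *
s=get_state(); p,d=imaging.capture('wrist')
o=finder.cut_out('wrist','platter')[0]; C=cloud('wrist',d,o['region'],s)
for lo,hi in((.063,.068),):
    c=C[(C[:,2]>lo)&(C[:,2]<hi)][:,:2].astype(np.float32)
    print(cv2.minEnclosingCircle(c))
    h=cv2.convexHull(c)[:,0]; 
    A=np.c_[2*h,np.ones(len(h))]; x=np.linalg.lstsq(A,(h**2).sum(1),rcond=None)[0]; print('fit',x[:2],np.sqrt(x[2]+x[:2]@x[:2]))
# top camera
p,d=imaging.capture('top')
P=cloud('top',d,d>0)
m=(abs(P[:,2]-.012)<.004)&(np.hypot(P[:,0]-.58,P[:,1]+.03)<.24)
print('plate',cv2.minAreaRect(P[m][:,:2].astype(np.float32)))
o=finder.cut_out('top','feeler_post')[0]; C=cloud('top',d,o['region']); C=C[C[:,2]>.055]; print('post top',(C.min(0)+C.max(0))/2,np.ptp(C,axis=0))
K,R,t=pose('top')
```

```text
((0.5688913464546204, -0.0015898526180535555), 0.08403948694467545)
fit [ 0.56786447 -0.00160938] 0.08301193481751916
plate ((0.6099265217781067, -0.05746540427207947), (0.46732866764068604, 0.37691184878349304), 46.66091537475586)
post top [ 0.68106868 -0.04659904  0.06256693] [0.06253197 0.03177636 0.01505334]
```

```bash
python3 -m handwheel '[[0.35,5,1.5,-5,0],[0.35,11.5,3.4,-10,0],[0.35,11.5,3.4,-14,0],[0.35,11.5,3.4,-14,0],[0.35,11.5,3.4,-17,0],[0.35,11.5,3.4,-20,0],[0.35,11.5,3.4,-22.3,0],[0.35,11.5,3.4,-22.3,0]]'
python3 -m handwheel '[[1,0,0,0,0],[1,0,0,0,0],[1,0,0,0,0],[1,0,0,0,0],[1,0,0,0,0],[1,0,0,0,0]]' 15
```

```text
time_s: 4.75
tcp_pos: [0.5282, 0.0422, 0.0766]
eef_rot: [179.9, 0.0, -15.7]
contact_force: [0.1, 0.3, 0.1]
gripper_width: 0.057
gripper_force: 0.0
time_s: 5.5
tcp_pos: [0.5289, 0.0428, 0.0766]
eef_rot: [-180.0, -0.0, -15.7]
contact_force: [-1.3, 3.6, 4.0]
gripper_width: 0.0174
gripper_force: 15.0
```

```bash
cat > rep.py <<'E'
from h import *
C=np.array([.569,-.0016]); s=get_state(); p=s['tcp_pos'][:2]-C; a=np.arctan2(p[1],p[0]); f=s['contact_force']
print('t%.2f th %.1f r %.1f  Ft %.1f Fr %.1f Fz %.1f w %.1f'%(s['time_s'],np.degrees(a)%360,1e3*np.hypot(*p),-f[0]*np.sin(a)+f[1]*np.cos(a),f[0]*np.cos(a)+f[1]*np.sin(a),f[2],1e3*s['gripper_width']))
E
python3 - <<'E'
import numpy as np
f=lambda t:np.round(6*np.array([np.cos(np.radians(t)),np.sin(np.radians(t))]),2)
for i in range(45):
    t=132+8*i; a=f(t); print(t%360,'->',[list(np.round(f(t+k)-a,2)) for k in (4,8)])
E
python3 rep.py
```

```text
132 -> [[np.float64(-0.31), np.float64(-0.29)], [np.float64(-0.59), np.float64(-0.6)]]
140 -> [[np.float64(-0.25), np.float64(-0.33)], [np.float64(-0.49), np.float64(-0.68)]]
148 -> [[np.float64(-0.21), np.float64(-0.36)], [np.float64(-0.39), np.float64(-0.74)]]
156 -> [[np.float64(-0.16), np.float64(-0.39)], [np.float64(-0.29), np.float64(-0.79)]]
164 -> [[np.float64(-0.1), np.float64(-0.4)], [np.float64(-0.17), np.float64(-0.81)]]
172 -> [[np.float64(-0.05), np.float64(-0.42)], [np.float64(-0.06), np.float64(-0.84)]]
180 -> [[np.float64(0.01), np.float64(-0.42)], [np.float64(0.06), np.float64(-0.84)]]
188 -> [[np.float64(0.07), np.float64(-0.41)], [np.float64(0.17), np.float64(-0.81)]]
196 -> [[np.float64(0.13), np.float64(-0.4)], [np.float64(0.29), np.float64(-0.79)]]
204 -> [[np.float64(0.18), np.float64(-0.38)], [np.float64(0.39), np.float64(-0.74)]]
212 -> [[np.float64(0.24), np.float64(-0.35)], [np.float64(0.49), np.float64(-0.68)]]
220 -> [[np.float64(0.28), np.float64(-0.31)], [np.float64(0.59), np.float64(-0.6)]]
228 -> [[np.float64(0.32), np.float64(-0.27)], [np.float64(0.
[... 2086 characters left out ...]
)], [np.float64(-0.8), np.float64(0.26)]]
76 -> [[np.float64(-0.41), np.float64(0.09)], [np.float64(-0.82), np.float64(0.15)]]
84 -> [[np.float64(-0.42), np.float64(0.03)], [np.float64(-0.84), np.float64(0.03)]]
92 -> [[np.float64(-0.42), np.float64(-0.03)], [np.float64(-0.83), np.float64(-0.09)]]
100 -> [[np.float64(-0.41), np.float64(-0.09)], [np.float64(-0.81), np.float64(-0.2)]]
108 -> [[np.float64(-0.4), np.float64(-0.15)], [np.float64(-0.78), np.float64(-0.32)]]
116 -> [[np.float64(-0.37), np.float64(-0.19)], [np.float64(-0.73), np.float64(-0.42)]]
124 -> [[np.float64(-0.33), np.float64(-0.24)], [np.float64(-0.65), np.float64(-0.51)]]
t5.50 th 132.1 r 59.8  Ft -1.5 Fr 3.5 Fz 4.0 w 17.4
```

```bash
python3 -m handwheel '[[1,-0.31,-0.29,0,0],[1,-0.59,-0.6,0,0]]' >/dev/null; python3 rep.py
python3 -m handwheel '[[1,-0.25,-0.33,0,0],[1,-0.49,-0.68,0,0]]' >/dev/null; python3 rep.py
python3 -m handwheel '[[1,-0.21,-0.36,0,0],[1,-0.39,-0.74,0,0]]' >/dev/null; python3 rep.py
python3 -m handwheel '[[1,-0.16,-0.39,0,0],[1,-0.29,-0.79,0,0]]' >/dev/null; python3 rep.py
python3 -m handwheel '[[1,-0.1,-0.4,0,0],[1,-0.17,-0.81,0,0]]' >/dev/null; python3 rep.py
python3 -m handwheel '[[1,-0.05,-0.42,0,0],[1,-0.06,-0.84,0,0]]' >/dev/null; python3 rep.py
python3 -m handwheel '[[1,0.01,-0.42,0,0],[1,0.06,-0.84,0,0]]' >/dev/null; python3 rep.py
```

```text
t5.75 th 138.9 r 59.8  Ft -5.8 Fr 3.8 Fz 1.3 w 17.7
t6.00 th 147.2 r 59.9  Ft -6.2 Fr 4.6 Fz 1.7 w 17.8
t6.25 th 155.5 r 60.0  Ft -5.5 Fr 4.2 Fz 3.0 w 17.8
t6.50 th 163.8 r 60.1  Ft -5.3 Fr 3.8 Fz 3.8 w 17.7
t6.75 th 171.8 r 60.2  Ft -4.7 Fr 4.1 Fz 4.9 w 17.8
t7.00 th 180.0 r 60.3  Ft -5.6 Fr 3.3 Fz 5.4 w 17.5
t7.25 th 188.1 r 60.3  Ft -5.9 Fr 1.5 Fz 6.3 w 17.8
```

```bash
python3 -m handwheel '[[1,0.07,-0.41,0,0],[1,0.17,-0.81,0,0]]' >/dev/null; python3 rep.py
python3 -m handwheel '[[1,0.13,-0.4,0,0],[1,0.29,-0.79,0,0]]' >/dev/null; python3 rep.py
python3 -m handwheel '[[1,0.18,-0.38,0,0],[1,0.39,-0.74,0,0]]' >/dev/null; python3 rep.py
python3 -m handwheel '[[1,0.24,-0.35,0,0],[1,0.49,-0.68,0,0]]' >/dev/null; python3 rep.py
python3 -m handwheel '[[1,0.28,-0.31,0,0],[1,0.59,-0.6,0,0]]' >/dev/null; python3 rep.py
python3 -m handwheel '[[1,0.32,-0.27,0,0],[1,0.65,-0.51,0,0]]' >/dev/null; python3 rep.py
python3 -m handwheel '[[1,0.36,-0.23,0,0],[1,0.73,-0.42,0,0]]' >/dev/null; python3 rep.py
python3 -m handwheel '[[1,0.38,-0.17,0,0],[1,0.78,-0.32,0,0]]' >/dev/null; python3 rep.py
python3 -m handwheel '[[1,0.4,-0.11,0,0],[1,0.81,-0.2,0,0]]' >/dev/null; python3 rep.py
python3 -m handwheel '[[1,0.41,-0.06,0,0],[1,0.83,-0.09,0,0]]' >/dev/null; python3 rep.py
python3 -m handwheel '[[1,0.42,0,0,0],[1,0.84,0.03,0,0]]' >/dev/null; python3 rep.py
python3 -m handwheel '[[1,0.41,0.06,0,0],[1,0.82,0.15,0,0]]' >/dev/null; python3 rep.py
```

```text
t7.50 th 196.0 r 60.5  Ft -5.2 Fr 0.8 Fz 5.1 w 17.6
t7.75 th 204.1 r 60.5  Ft -5.5 Fr 0.8 Fz 5.4 w 17.3
t8.00 th 212.0 r 60.6  Ft -6.2 Fr 0.6 Fz 6.1 w 17.8
t8.25 th 219.7 r 60.7  Ft -7.7 Fr -0.5 Fz 7.0 w 17.6
t8.50 th 227.2 r 60.7  Ft -9.6 Fr -1.5 Fz 9.6 w 17.6
t8.75 th 234.8 r 60.8  Ft -10.5 Fr -2.1 Fz 10.1 w 18.1
t9.00 th 242.8 r 60.7  Ft -8.3 Fr -2.0 Fz 8.5 w 17.5
t9.25 th 251.2 r 60.7  Ft -5.8 Fr -2.2 Fz 7.3 w 17.4
t9.50 th 259.1 r 60.7  Ft -6.0 Fr -2.3 Fz 8.3 w 17.5
t9.75 th 266.8 r 60.7  Ft -6.4 Fr -4.4 Fz 8.9 w 18.1
t10.00 th 274.6 r 60.6  Ft -6.4 Fr -3.0 Fz 8.0 w 17.4
t10.25 th 282.3 r 60.5  Ft -6.3 Fr -3.5 Fz 8.7 w 17.5
```

```bash
python3 -m handwheel '[[1,0.4,0.11,0,0],[1,0.8,0.26,0,0]]' >/dev/null; python3 rep.py
python3 -m handwheel '[[1,0.38,0.17,0,0],[1,0.75,0.36,0,0]]' >/dev/null; python3 rep.py
python3 -m handwheel '[[1,0.36,0.23,0,0],[1,0.69,0.47,0,0]]' >/dev/null; python3 rep.py
python3 -m handwheel '[[1,0.32,0.27,0,0],[1,0.63,0.56,0,0]]' >/dev/null; python3 rep.py
python3 -m handwheel '[[1,0.28,0.31,0,0],[1,0.53,0.64,0,0]]' >/dev/null; python3 rep.py
python3 -m handwheel '[[1,0.24,0.35,0,0],[1,0.45,0.71,0,0]]' >/dev/null; python3 rep.py
python3 -m handwheel '[[1,0.18,0.38,0,0],[1,0.34,0.77,0,0]]' >/dev/null; python3 rep.py
python3 -m handwheel '[[1,0.13,0.4,0,0],[1,0.23,0.8,0,0]]' >/dev/null; python3 rep.py
python3 -m handwheel '[[1,0.07,0.41,0,0],[1,0.12,0.83,0,0]]' >/dev/null; python3 rep.py
python3 -m handwheel '[[1,0.01,0.42,0,0],[1,0,0.84,0,0]]' >/dev/null; python3 rep.py
python3 -m handwheel '[[1,-0.05,0.42,0,0],[1,-0.12,0.83,0,0]]' >/dev/null; python3 rep.py
python3 -m handwheel '[[1,-0.1,0.4,0,0],[1,-0.23,0.8,0,0]]' >/dev/null; python3 rep.py
python3 -m handwheel '[[1,-0.16,0.39,0,0],[1,-0.34,0.77,0,0]]' >/dev/null; python3 rep.py
```

```text
t10.50 th 290.2 r 60.4  Ft -6.3 Fr -1.5 Fz 8.5 w 17.6
t10.75 th 298.0 r 60.3  Ft -5.5 Fr -3.2 Fz 7.9 w 17.9
t11.00 th 305.9 r 60.2  Ft -6.3 Fr -0.7 Fz 7.8 w 17.8
t11.25 th 313.9 r 60.1  Ft -5.9 Fr -1.7 Fz 7.3 w 17.6
t11.50 th 321.8 r 60.0  Ft -5.6 Fr 0.1 Fz 6.3 w 17.6
t11.75 th 328.4 r 59.8  Ft -13.5 Fr 2.4 Fz 8.6 w 17.5
t12.00 th 335.2 r 59.6  Ft -18.1 Fr 3.5 Fz 6.9 w 17.8
t12.25 th 342.7 r 59.5  Ft -19.8 Fr 5.0 Fz 5.9 w 17.7
t12.50 th 351.2 r 59.5  Ft -17.2 Fr 3.8 Fz 3.7 w 17.7
t12.75 th 0.3 r 59.5  Ft -13.0 Fr 1.4 Fz 3.6 w 18.0
t13.00 th 9.6 r 59.5  Ft -6.2 Fr -0.8 Fz 2.4 w 17.9
t13.25 th 18.3 r 59.5  Ft -5.6 Fr -0.9 Fz 2.6 w 17.8
t13.50 th 26.5 r 59.4  Ft -5.8 Fr -0.8 Fz 2.7 w 17.8
```

Run:
```python
import numpy as np
f=lambda t:np.round(6*np.array([np.cos(np.radians(t)),np.sin(np.radians(t))]),2)
for i in range(14):
    t=28-5*i; a=f(t); print(t%360,'->',*[ (f(t-k)-a).round(2).tolist() for k in (2.5,5)])
```

```text
28 -> [0.12, -0.24] [0.22, -0.48]
23 -> [0.1, -0.24] [0.19, -0.49]
18 -> [0.07, -0.25] [0.14, -0.5]
13 -> [0.05, -0.26] [0.09, -0.51]
8 -> [0.03, -0.26] [0.05, -0.53]
3 -> [0.01, -0.26] [0.01, -0.52]
358 -> [-0.02, -0.26] [-0.04, -0.52]
353 -> [-0.04, -0.26] [-0.09, -0.52]
348 -> [-0.06, -0.25] [-0.13, -0.5]
343 -> [-0.08, -0.25] [-0.18, -0.5]
338 -> [-0.1, -0.24] [-0.21, -0.47]
333 -> [-0.13, -0.23] [-0.26, -0.46]
328 -> [-0.15, -0.22] [-0.3, -0.43]
323 -> [-0.16, -0.21] [-0.33, -0.4]
```

```bash
python3 -m handwheel '[[1,0.12,-0.24,0,0],[1,0.22,-0.48,0,0]]' >/dev/null; python3 rep.py
python3 -m handwheel '[[1,0.1,-0.24,0,0],[1,0.19,-0.49,0,0]]' >/dev/null; python3 rep.py
python3 -m handwheel '[[1,0.07,-0.25,0,0],[1,0.14,-0.5,0,0]]' >/dev/null; python3 rep.py
python3 -m handwheel '[[1,0.05,-0.26,0,0],[1,0.09,-0.51,0,0]]' >/dev/null; python3 rep.py
python3 -m handwheel '[[1,0.03,-0.26,0,0],[1,0.05,-0.53,0,0]]' >/dev/null; python3 rep.py
python3 -m handwheel '[[1,0.01,-0.26,0,0],[1,0.01,-0.52,0,0]]' >/dev/null; python3 rep.py
python3 -m handwheel '[[1,-0.02,-0.26,0,0],[1,-0.04,-0.52,0,0]]' >/dev/null; python3 rep.py
python3 -m handwheel '[[1,-0.04,-0.26,0,0],[1,-0.09,-0.52,0,0]]' >/dev/null; python3 rep.py
python3 -m handwheel '[[1,-0.06,-0.25,0,0],[1,-0.13,-0.5,0,0]]' >/dev/null; python3 rep.py
python3 -m handwheel '[[1,-0.08,-0.25,0,0],[1,-0.18,-0.5,0,0]]' >/dev/null; python3 rep.py
python3 -m handwheel '[[1,-0.1,-0.24,0,0],[1,-0.21,-0.47,0,0]]' >/dev/null; python3 rep.py
python3 -m handwheel '[[1,-0.13,-0.23,0,0],[1,-0.26,-0.46,0,0]]' >/dev/null; python3 rep.py
python3 -m handwheel '[[1,-0.15,-0.22,0,0],[1,-0.3,-0.43,0,0]]' >/dev/null; python3 rep.py
```

```text
t13.75 th 23.2 r 59.5  Ft 5.3 Fr -1.7 Fz 6.2 w 17.7
t14.00 th 18.2 r 59.6  Ft 5.6 Fr -1.3 Fz 6.3 w 17.5
t14.25 th 13.3 r 59.6  Ft 6.2 Fr -2.9 Fz 6.5 w 17.3
t14.50 th 9.2 r 59.6  Ft 11.6 Fr -3.1 Fz 6.9 w 17.7
t14.75 th 4.9 r 59.7  Ft 16.8 Fr -4.1 Fz 7.4 w 17.4
t15.00 th 0.6 r 59.8  Ft 18.1 Fr -5.4 Fz 6.9 w 17.3
t15.25 th 356.2 r 59.9  Ft 19.9 Fr -5.3 Fz 6.2 w 17.5
t15.50 th 351.4 r 59.9  Ft 19.5 Fr -6.2 Fz 4.7 w 17.9
t15.75 th 346.5 r 60.0  Ft 19.1 Fr -5.9 Fz 4.2 w 17.5
t16.00 th 341.2 r 60.0  Ft 16.5 Fr -5.2 Fz 2.5 w 17.7
t16.25 th 335.7 r 60.1  Ft 12.6 Fr -5.5 Fz 2.9 w 17.4
t16.50 th 330.0 r 60.1  Ft 9.0 Fr -4.3 Fz 2.1 w 17.6
t16.75 th 324.1 r 60.1  Ft 4.8 Fr -3.3 Fz 3.2 w 17.5
```

```bash
python3 -m handwheel '[[1,0.3,0.43,0,0],[1,0.56,0.89,0,0],[1,0.77,1.36,0,0],[1,0.95,1.86,0,0],[1,1.03,2.15,0,0],[1,1.09,2.38,0,0],[1,1.09,2.38,0,0],[1,1.09,2.38,0,0]]' >/dev/null; python3 rep.py
python3 -m handwheel '[[0.7,0,0,0,0],[0.7,0,0,0,0],[0.7,0,0,0,0],[0.7,0,0,0,0]]' >/dev/null; python3 rep.py
python3 -m handwheel '[[0.6,0,0,0,0],[0.6,0,0,0,0],[0.6,0,0,1,0],[0.6,0,0,4,0],[0.6,0,0,8,0],[0.6,0,0,8,0],[0.6,0,0,8,0]]' >/dev/null; python3 rep.py
```

```text
t17.75 th 344.1 r 59.6  Ft -13.1 Fr 1.7 Fz 5.4 w 17.6
t18.25 th 347.6 r 59.7  Ft -2.6 Fr -0.2 Fz -0.6 w 26.3
t19.12 th 347.9 r 59.9  Ft -0.7 Fr -0.5 Fz -1.1 w 34.9
```

```bash
python3 -m handwheel '[[0.6,-5,0,3,0],[0.6,-10,0,6,0],[0.6,-15,0,10,0],[0.6,-20,-1,14,0],[0.6,-21,-1,14,0],[0.6,-21,-1,14,0],[0.6,-21,-1,14,0]]' >/dev/null; python3 rep.py
python3 look.py pics/w3.png
python3 - <<'E'
from h import *
p,d=imaging.capture('top'); cv2.imwrite('pics/t3.png',cv2.resize(p[140:250,250:390,::-1],None,fx=5,fy=5,interpolation=cv2.INTER_CUBIC))
E
```

```text
t20.00 th 188.5 r 152.8  Ft 0.2 Fr -0.7 Fz 0.7 w 35.1
[ 0.41785073 -0.02424332  0.29506031] [ 1.79924208e+02  1.12677429e-01 -1.57426733e+01] 20.0 [ 0.7603284  -0.12490825  0.72439412] 0.03511863547334636
platter (0.5661109089851379, -0.010567910969257355) 0.09289220720529556 0.06597887209341768
platter 0.97 [272.  66.] 14884 med [ 0.573 -0.002  0.066] top-mid [ 0.6238 -0.0183  0.1058] [0.014  0.0172 0.0115]
knob_grip 0.83 [266.   8.] 363 med [ 0.621 -0.019  0.105] top-mid [ 0.6238 -0.0183  0.1058] [0.014  0.0172 0.0115]
feeler_post 0.73 [273.  67.] 15008 med [ 0.573 -0.003  0.066] top-mid [ 0.6238 -0.0183  0.1058] [0.014  0.0172 0.0115]
brake_handle 0.89 [363.  69.] 1876 med [ 0.54  -0.111  0.067] top-mid [ 0.4579 -0.1035  0.1017] [0.0124 0.0121 0.0116]
brake 0.77 [361.  74.] 1929 med [ 0.539 -0.111  0.066] top-mid [ 0.4577 -0.1041  0.1017] [0.0127 0.0132 0.0116]
```

View pics/w3.png

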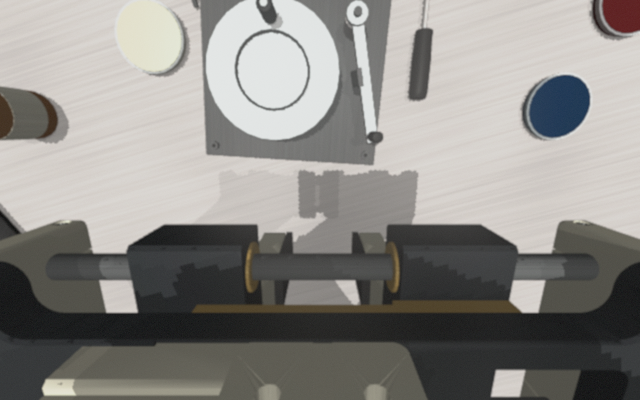

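View pics/t3.png

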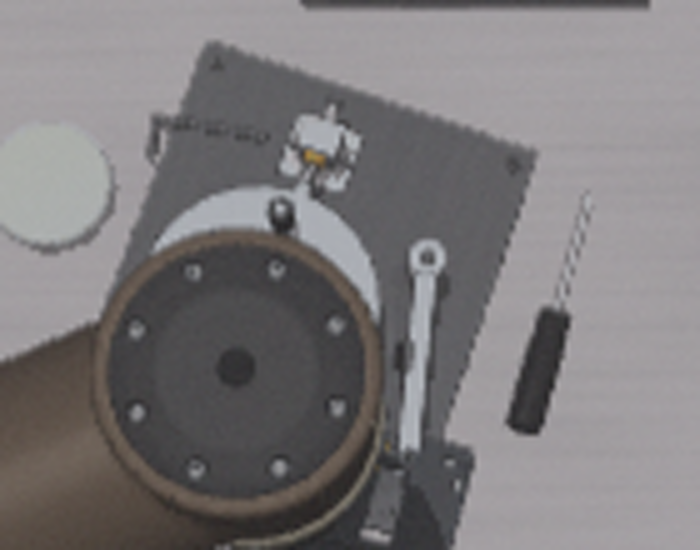

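Run:
```python
from h import *
s=get_state()
pv=at_z('wrist',(357,13),.068,s)[:2]; h=np.array([.4578,-.1037]); C=np.array([.569,-.0016])
print('pivot',pv,'len',np.linalg.norm(pv-h),'pivot-axis',np.linalg.norm(pv-C))
a=np.arctan2(*(pv-C)[::-1])-np.arctan2(-.1,.07); print('yaw',np.degrees(a))
R=np.array([[np.cos(a),-np.sin(a)],[np.sin(a),np.cos(a)]]); t=C+R@[-.075,-.1]
print('touch',t,'handle in table',R.T@(h-C)); 
d=t-h; print('dir',d/np.linalg.norm(d),'dist',np.linalg.norm(d),'ydir',R@[0,1])
y=R@[0,1]
for k in(.06,.045,.03): print(k,h-k*y-s['tcp_pos'][:2])
```

```text
pivot [ 0.6025369  -0.12035668] len 0.14569219657468876 pivot-axis 0.12340127002956078
yaw -19.22233340053025
touch [ 0.46525792 -0.07133221] handle in table [-0.07138552 -0.13301863]
dir [0.22452871 0.97446747] dist 0.0332158792763936 ydir [0.32923473 0.94424811]
0.06 [ 0.02018491 -0.13598067]
0.045 [ 0.02512343 -0.12181695]
0.03 [ 0.03006195 -0.10765322]
```

```bash
python3 -m handwheel '[[1,1,-5,0,0],[1,2,-10,0,0],[1,2.2,-13.2,-4,0],[1,2.2,-13.2,-8,0],[1,2.2,-13.2,-13,0],[1,2.2,-13.2,-18,0],[1,2.2,-13.2,-21.5,0],[1,2.2,-13.2,-21.7,0]]'
python3 -m handwheel '[[1,0,0,0,0],[1,0,0,0,0]]'
python3 look.py pics/w4.png | tail -3
```

```text
time_s: 21.35
tcp_pos: [0.4378, -0.1565, 0.0772]
eef_rot: [179.9, 0.3, -15.8]
contact_force: [0.0, 0.6, 0.9]
gripper_width: 0.0007
gripper_force: 0.0
time_s: 21.6
tcp_pos: [0.4409, -0.1563, 0.0809]
eef_rot: [-180.0, -0.2, -15.7]
contact_force: [0.5, 0.1, 0.4]
gripper_width: 0.0005
gripper_force: 0.0
feeler_post 0.67 [204. 108.] 6965 med [ 0.537 -0.113  0.066] top-mid [ 0.4851 -0.1438  0.1529] [0.0005 0.0006 0.0008]
brake_handle 0.92 [205. 110.] 6795 med [ 0.536 -0.113  0.066] top-mid [ 0.5278 -0.1119  0.0663] [0.1309 0.0315 0.012 ]
brake 0.87 [206. 114.] 6791 med [ 0.536 -0.113  0.066] top-mid [ 0.5278 -0.1119  0.0663] [0.1309 0.0315 0.012 ]
```

View pics/w4.png

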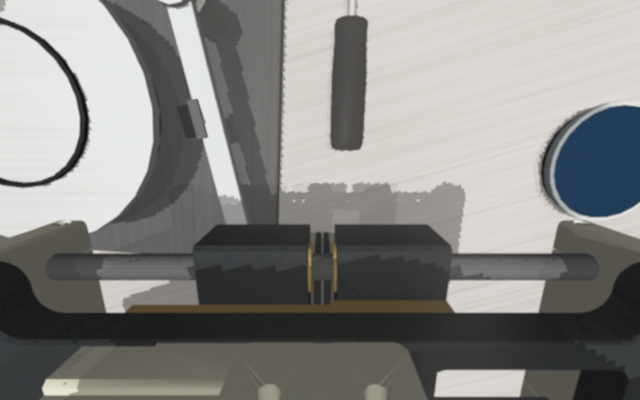

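```bash
cat > f.py <<'E'
from h import *
s=get_state(); f=s['contact_force']; p=s['tcp_pos']; u=np.array([.29,.957])
print('t%.2f'%s['time_s'],np.round(p*1e3,1),'s %.1f'%(1e3*(u@(p[:2]-[.441,-.1563]))),'Fpush %.1f'%(-u@f[:2]),np.round(f,1))
E
python3 -m handwheel '[[1,0.3,1,0,0],[1,0.6,2,0,0],[1,0.6,2,0,0]]' >/dev/null; python3 f.py
python3 -m handwheel '[[1,0.07,0.25,0,0],[1,0.14,0.5,0,0]]' >/dev/null; python3 f.py
python3 -m handwheel '[[1,0.07,0.25,0,0],[1,0.14,0.5,0,0]]' >/dev/null; python3 f.py
python3 -m handwheel '[[1,0.07,0.25,0,0],[1,0.14,0.5,0,0]]' >/dev/null; python3 f.py
python3 -m handwheel '[[1,0.07,0.25,0,0],[1,0.14,0.5,0,0]]' >/dev/null; python3 f.py
python3 -m handwheel '[[1,0.07,0.25,0,0],[1,0.14,0.5,0,0]]' >/dev/null; python3 f.py
```

```text
t22.27 [ 446.  -135.5   79.3] s 21.3 Fpush -0.0 [-0.4  0.2 -0.6]
t22.52 [ 447.  -131.2   79.3] s 25.7 Fpush -0.6 [0.9 0.3 0.3]
t22.77 [ 448.2 -126.5   79.3] s 30.6 Fpush 4.7 [-0.3 -4.8  0. ]
t23.02 [ 448.7 -121.8   79.1] s 35.2 Fpush 4.7 [-3.9 -3.8  2.1]
t23.27 [ 449.4 -116.9   79. ] s 40.1 Fpush 5.8 [-4.8 -4.6  2.8]
t23.52 [ 450.4 -112.    78.9] s 45.1 Fpush 5.0 [-4.1 -4.   3. ]
```

```bash
python3 -m handwheel '[[1,0.07,0.25,0,0],[1,0.14,0.5,0,0]]' >/dev/null; python3 f.py
python3 -m handwheel '[[1,0.07,0.25,0,0],[1,0.14,0.5,0,0]]' >/dev/null; python3 f.py
python3 -m handwheel '[[1,0.03,0.1,0,0],[1,0.03,0.1,0,0]]' >/dev/null; python3 f.py
python3 -m handwheel '[[1,0.03,0.1,0,0],[1,0.03,0.1,0,0]]' >/dev/null; python3 f.py
python3 -m handwheel '[[1,0.03,0.1,0,0],[1,0.03,0.1,0,0]]' >/dev/null; python3 f.py
```

```text
t23.77 [ 451.6 -107.    78.8] s 50.3 Fpush 6.2 [-6.6 -4.5  3. ]
t24.02 [ 452.9 -102.    78.7] s 55.4 Fpush 5.0 [-5.  -3.7  1.4]
t24.27 [ 453.7 -100.8   78.8] s 56.8 Fpush 4.5 [-5.5 -3.1  1.1]
t24.52 [454.  -99.9  78.7] s 57.8 Fpush 3.8 [-3.7 -2.8  1.2]
t24.77 [454.2 -98.9  78.7] s 58.8 Fpush 4.7 [-4.6 -3.5  1.3]
```

```bash
python3 -m handwheel '[[1,0.02,0.06,0,0],[1,0.02,0.06,0,0]]' >/dev/null; python3 f.py
python3 -m handwheel '[[1,0.02,0.06,0,0],[1,0.02,0.06,0,0]]' >/dev/null; python3 f.py
python3 -m handwheel '[[1,0.02,0.06,0,0],[1,0.02,0.06,0,0]]' >/dev/null; python3 f.py
python3 -m handwheel '[[1,0.02,0.06,0,0],[1,0.02,0.06,0,0]]' >/dev/null; python3 f.py
python3 -m handwheel '[[1,0.02,0.04,0,0],[1,0.02,0.04,0,0]]' >/dev/null; python3 f.py
```

```text
t25.02 [454.4 -98.3  78.7] s 59.4 Fpush 4.7 [-4.3 -3.6  1.4]
t25.27 [454.6 -97.7  78.7] s 60.1 Fpush 4.8 [-4.4 -3.6  1.1]
t25.52 [454.8 -97.1  78.7] s 60.7 Fpush 5.0 [-3.6 -4.1  1.2]
t25.77 [455.  -96.5  78.7] s 61.3 Fpush 4.1 [-5.2 -2.7  1.2]
t26.02 [455.2 -96.1  78.7] s 61.8 Fpush 4.3 [-4.2 -3.3  1.2]
```

```bash
python3 -m handwheel '[[1,0.01,0.05,0,0],[1,0.01,0.05,0,0]]' >/dev/null; python3 f.py
python3 -m handwheel '[[1,0.02,0.05,0,0],[1,0.02,0.05,0,0]]' >/dev/null; python3 f.py
python3 -m handwheel '[[1,0.01,0.05,0,0],[1,0.01,0.05,0,0]]' >/dev/null; python3 f.py
python3 -m handwheel '[[1,0.02,0.05,0,0],[1,0.02,0.05,0,0]]' >/dev/null; python3 f.py
```

```text
t26.27 [455.3 -95.6  78.7] s 62.3 Fpush 3.5 [-4.5 -2.3  1. ]
t26.52 [455.6 -95.1  78.7] s 62.8 Fpush 4.3 [-4.3 -3.2  0.6]
t26.77 [455.7 -94.6  78.8] s 63.4 Fpush 3.7 [-4.6 -2.5  1.3]
t27.02 [455.9 -94.1  78.7] s 63.9 Fpush 3.4 [-4.4 -2.2  1.3]
```

Run:
```python
from h import *
s=get_state();C=np.array([.569,-.0016])
for n in('top','scene','wrist'):
    p,d=imaging.capture(n)
    if n=='wrist': cv2.imwrite('pics/w5.png',p[...,::-1])
    if n=='scene': cv2.imwrite('pics/s5.png',cv2.resize(p[150:260,240:380,::-1],None,fx=5,fy=5,interpolation=cv2.INTER_CUBIC))
    for o in finder.cut_out(n,'brake_handle')[:1]:
        Q=cloud(n,d,o['region'],s); H=Q[(Q[:,2]>.072)&(Q[:,2]<.112)]; B=Q[abs(Q[:,2]-.066)<.004]
        print(n,o['p'],len(H),H.mean(0) if len(H) else'', np.ptp(H,axis=0) if len(H) else '')
        v=cv2.fitLine(B[:,:2].astype(np.float32),cv2.DIST_HUBER,0,.01,.01).ravel(); print('bar angle',np.degrees(np.arctan2(v[1],v[0])),v[2:])
```

```text
scene 0.54 0  Traceback (most recent call last):
  File "<stdin>", line 10, in <module>
cv2.error: OpenCV(4.12.0) /io/opencv/modules/imgproc/src/linefit.cpp:50: error: (-215:Assertion failed) count > 0 in function 'fitLine2D_wods'
```

View pics/s5.png

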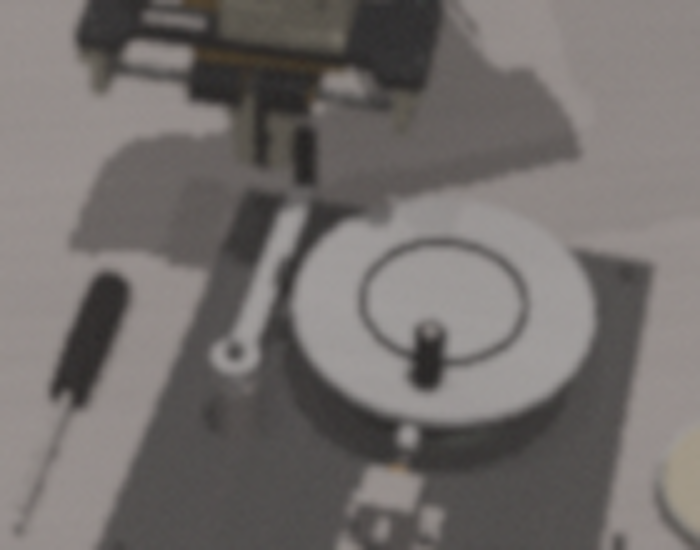

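Run:
```python
from h import *
s=get_state();C=np.array([.569,-.0016])
p,d=imaging.capture('wrist'); cv2.imwrite('pics/w5.png',p[...,::-1])
p,d=imaging.capture('scene')
m=np.zeros(d.shape,bool); m[174:188,296:306]=1; m&=p.max(2)<60
Q=cloud('scene',d,m); Q=Q[(Q[:,2]>.07)&(Q[:,2]<.11)]; print(len(Q),Q.mean(0),Q.min(0),Q.max(0))
m=np.zeros(d.shape,bool); m[185:225,280:305]=1
Q=cloud('scene',d,m); Q=Q[(abs(Q[:,2]-.066)<.005)&(np.hypot(*(Q[:,:2]-C).T)>.088)]
v=cv2.fitLine(Q[:,:2].astype(np.float32),cv2.DIST_HUBER,0,.01,.01).ravel(); print(len(Q),'bar',np.degrees(np.arctan2(v[1],v[0])),v)
# expected bar angle at touch: pivot->handle
print('touch ang',np.degrees(np.arctan2(-.1204+.0713,.6025-.4653)))
```

```text
42 [ 0.46759523 -0.07359148  0.09108395] [ 0.46026407 -0.07788773  0.07091258] [ 0.47226097 -0.06890867  0.1090723 ]
203 bar -19.242556 [ 0.94413185 -0.329568    0.5347509  -0.09565336]
touch ang -19.690852207502136
```

View pics/w5.png

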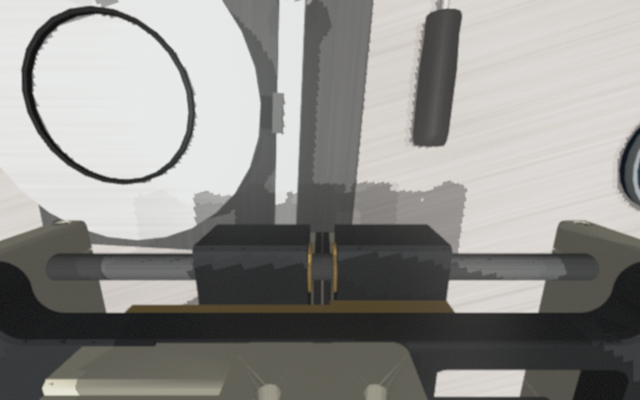

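```bash
python3 -m handwheel '[[1,0.02,0.05,0,0],[1,0.02,0.05,0,0]]' >/dev/null; python3 f.py
python3 -m handwheel '[[1,0.02,0.05,0,0],[1,0.02,0.05,0,0]]' >/dev/null; python3 f.py
python3 -m handwheel '[[1,0.02,0.05,0,0],[1,0.02,0.05,0,0]]' >/dev/null; python3 f.py
python3 -m handwheel '[[1,0.02,0.05,0,0],[1,0.02,0.05,0,0]]' >/dev/null; python3 f.py
```

```text
t27.57 [455.9 -93.7  78.7] s 64.3 Fpush 5.0 [-5.  -3.8  1.9]
t27.82 [456.  -93.4  78.7] s 64.6 Fpush 5.8 [-4.4 -4.8  1.5]
t28.07 [456.1 -93.   78.7] s 64.9 Fpush 7.2 [-4.3 -6.3  1.8]
t28.32 [456.1 -92.7  78.7] s 65.3 Fpush 8.2 [-4.6 -7.2  3.4]
```

```bash
python3 -m handwheel '[[1,0.02,0.05,0,0],[1,0.02,0.05,0,0]]' >/dev/null; python3 f.py
python3 -m handwheel '[[1,0.01,0.05,0,0],[1,0.01,0.05,0,0]]' >/dev/null; python3 f.py
python3 -m handwheel '[[1,0,0,0,0],[1,0,0,0,0]]' >/dev/null; python3 f.py
```

```text
t28.57 [456.2 -92.3  78.7] s 65.6 Fpush 10.1 [-5.4 -8.9  1.7]
t28.82 [456.2 -92.   78.7] s 65.9 Fpush 9.6 [-4.8 -8.6  2.5]
t29.07 [456.3 -92.   78.7] s 65.9 Fpush 9.5 [-5.2 -8.3  2.1]
```

One more small step to about 11 N, then back off and rise.

```bash
python3 -m handwheel '[[1,0.01,0.05,0,0],[1,0.01,0.05,0,0],[1,0.01,0.05,0,0]]' >/dev/null; python3 f.py
python3 -m handwheel '[[1,0.01,0.04,0,0],[1,0.01,0.04,0,0],[1,0.01,0.04,0,0]]' >/dev/null; python3 f.py
```

```text
t29.45 [456.3 -91.7  78.7] s 66.3 Fpush 10.8 [-4.6 -9.9  2.5]
t29.82 [456.4 -91.5  78.7] s 66.5 Fpush 12.9 [ -5.3 -11.9   2.2]
```

```bash
python3 -m handwheel '[[1,-0.1,-0.4,0,0],[1,-0.4,-1.3,0,0],[1,-1,-3.5,0,0],[1,-1,-3.5,0,0]]' >/dev/null; python3 f.py
python3 -m handwheel '[[1,0,0,5,0],[1,0,0,10,0],[1,-1,2,16,0],[1,-2,5,20,0],[1,-2,8,21,0],[1,-2,9,21,0],[1,-2,9,21,0]]' >/dev/null; python3 f.py
python3 look.py pics/w6.png
```

```text
t30.32 [ 449.1 -125.4   79.4] s 31.9 Fpush 0.4 [-0.1 -0.4  0.1]
t31.20 [429.1 -34.1 288.8] s 113.5 Fpush -0.0 [ 0.3 -0.   0.2]
[ 0.42907459 -0.03413553  0.28879287] [ 1.79992047e+02  3.47918210e-02 -1.56553756e+01] 31.2 [ 0.25153592 -0.04928224  0.17046325] 0.0003893328485122439
platter (0.566990077495575, -0.010868819430470467) 0.09335044771432877 0.06597862204453686
platter 0.73 [554. 117.] 3660 med [ 0.422 -0.385  0.015] top-mid [ 0.4204 -0.3865  0.012 ] [0.0945 0.0945 0.0117]
platter 0.7 [271.  76.] 15211 med [ 0.573 -0.003  0.066] top-mid [ 0.6259 -0.0183  0.1053] [0.0171 0.0174 0.0117]
knob_grip 0.59 [262.  19.] 439 med [ 0.622 -0.019  0.107] top-mid [ 0.6259 -0.0183  0.1053] [0.0171 0.0174 0.0117]
feeler_post 0.79 [277.   1.] 235 med [ 0.664 -0.037  0.02 ] top-mid [ 0.6519 -0.0324  0.0609] [0.0129 0.0088 0.012 ]
brake_handle 0.95 [348.  79.] 1951 med [ 0.545 -0.098  0.066] top-mid [ 0.4653 -0.07    0.1017] [0.0136 0.0137 0.0106]
brake 0.73 [344.  78.] 1876 med [ 0.547 -0.099  0.066] top-mid [ 0.466  -0.07    0.1017] [0.0122 0.0137 0.0106]
```

View pics/w6.png

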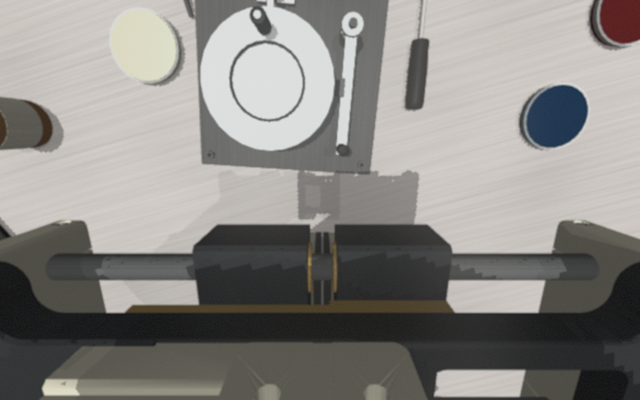

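```bash
python3 -c "
from plant import r; print(r.close_job())"
```

```text
the job is handed in; nothing more can be done
None
```

I handed the job in at about 31 s of the 72 s allowed: the high spot is stopped at the feeler, an estimated 3–4° off its top (the limit is about 11°). The brake was set with about 12–13 N of push at the handle, slightly over the advised 10–12 N, and the arm is clear; the verdict was not shown and I could not read the roller or pad forces directly.

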